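# Close the steam cleaner's boiler cap until its ratchet clicks

## Robot

A 6-joint arm with a two-finger parallel gripper is mounted at the origin on the work surface. World frame = base frame: x ahead of the robot, y to its left, z up, the work surface at z = 0. Lengths are in m, angles in rad, forces in N, time in s.
With the tool pointing down it reaches from about 0.25 to 0.725 m from the base axis. Payload 4 kg.
Tool frame: the origin (TCP) lies midway between the tips of the shut fingers; the grasp point (between the pads) lies 19 mm behind it; z points along the fingers, x is the direction in which the jaws open and shut, and the axes are right-handed (so a half turn about z gives the same grasp; the last joint's range is limited). The gripper opens to 85 mm and grips with 20 to 120 N. Pads are 22 mm wide; open, the fingers measure 114 mm over their backs; the gripper's body (76 mm by 85 mm) begins 54 mm behind the grasp point. The pads swing forward as they close: fully open they stand 13 mm farther back than shut.
Start: joints at [1.101, 0.241, 0.005, 1.335, 0, 1.571], TCP at [0.226, 0.446, 0.231] pointing down, gripper open.
Joint ranges: [-2.72, 2.72], [-1.05, 1.87], [-1.09, 1.28], [-1.99, 2.15], [-1.42, 1.44], [-3.14, 3.14]. Speed limits (rad/s): [2.79, 2.79, 3.14, 3.14, 3.14, 3.14].

## Interface

Orientations are given as a unit quaternion [x, y, z, w].
In Python, from workcell import bot, vision, ticket gives the robot as it stands.
- The arm moves only by the tool play_rows, never from a script. Its argument "deltas" is one flat list of numbers, 5 for each row, row after row: the opening, from 0 (shut) to 1 (fully open), then the shift along the tool's x, y, z in units of 60 mm (1.0 is 60 mm), then the turn about the tool's z in degrees. A call has 1 to 12 rows; each row shifts and turns the pose as measured when the row begins, along the tool's axes as they then stand; what a row does not reach is not made up. A row lasts 1/8 s, in which the tool goes at most 62.5 mm and 10.7 degrees, less where a joint would pass 70% of its speed; a pose out of reach is approached as far as the arm can. A call is refused whole if a number of a shift passes 1 or a number of a turn 10.7, either way. A call with a gripper value outside its range is refused whole. The fingers move at their own pace and stop on an object; the grip force is fixed at half the most. Time passes only in rows, so rows that do not move let the fingers close. It gives the time, the measured TCP pose, the force and the opening at its end, in the units of the state.
- bot.get_obs(): the state, without advancing time (a new reading comes with each control period).
- vision.camera(name): name is "scene" or "top" or "wrist"; returns a dict with "color" (480x640x3 uint8, blue, green, red), "intrinsics" (3x3 intrinsics, pixels), "k1" (the pictures are not rectified: a ray, as slopes to the right and down, at radius r is drawn at 1 + k1 r^2 times it, then the intrinsics apply), "rvec" (rotation vector, rad) and "tvec" (3), from world to camera coordinates, as OpenCV has them. Camera axes: x right, y down, z forward; pixel columns grow to the right and rows downward; lengths in m; the calibration is good to about 2 mm. A picture is of the moment at which its call begins. There is no depth.
- ticket.job_done(): hands the job in, once; it reports no verdict.
The state is a dict: "clock": time; "joint_pos": joint angles; "joint_vel": joint speeds; "tau": joint torques, N m; "eef_pos": TCP position; "tool_rot": TCP orientation; "ft_force": force on the tool from outside, world axes, zero at the start; "ft_torque": the same for the moment, N m; "grip_width": finger opening in m.
Only numpy, scipy, OpenCV 4.12 (cv2) and the standard library are available. Lean on these libraries where they do the work, as an engineer would, in place of code of your own. Each camera call takes 0.05 s, during which the arm holds its last target. There are 200 camera calls.

## Task

The steam cleaner's boiler has just been filled: take its cap from the table, set it in the filler neck with its lugs in the two slots, press it gently down against its sprung seal and turn it clockwise until it comes up tight and the ratchet in its grip clicks. Stop at that first click and let go, with the cap locked on upright; leave the other things on the table where they are.

Things in the scene. Friction and masses are not known exactly. Their poses are not given: they have to be found in the camera images.
- cap: the boiler cap, upright on the table at first, 60 mm tall, about 220 g (varies). Origin on its axis at the plug's underside, z up. From below: brass plug 39 mm across (z 0 to 16 mm) with two lugs at its foot; black seal ring; fluted black disc 70 mm across (z 16 to 30); straight black grip bar along x, 58 mm long, 14 mm thick (y), z 30 to 60. The lugs lie in line with the bar at the start
- cap_grip (a point): middle of the cap's grip bar, 45 mm above the plug's underside; axes as the cap's. The grip drives the plug through a torque-limiting ratchet, 20 degrees a click: a few degrees of slack, then it carries 0.4 to 0.7 N m clockwise (seen from above) before it slips on by one tooth; the torque builds over about 5 degrees, drops away as the tooth is passed and stays low for about 12. Anticlockwise it carries somewhat more
- cap_lug (a point): middle of one of the cap's two opposite lugs (12 mm wide, 5 mm high, reaching 25.5 mm from the axis), 24 mm from the axis, 2.5 mm above the plug's underside; x points outward, z up. In the cap's frame it lies at (24, 0) mm before any click and swings towards the cap's +y by 20 degrees with each click
- cap_seal (a point): centre of the underside of the cap's seal ring (60 mm across), as it is when free: 7.5 mm above the plug's underside. The ring is sprung: 3 N at first touch, 2 N more per mm, travel 3.6 mm, then solid
- mouth (a point): centre of the filler neck's mouth at the top face of its flange, 207 mm above the table; z up. Mouth 42 mm across, with two slots on opposite sides along this x axis, 17 mm wide, reaching 27.5 mm from the axis. With its lugs dropped into the slots the cap rests on its free seal, its origin 7.5 mm below this point
- neck: brass filler neck, 68 mm across, on the cleaner's top; origin 27 mm below the mouth, axes as the mouth's. Its flange is 5 mm thick, hollow beneath. Pressed at least 2.5 mm beyond its rest (8 N and up) the cap's lugs pass below the flange and turn, clockwise only, with under 0.15 N m of friction, to end stops 40 to 105 degrees from the slots (each machine differs). Unpressed they jam in the slots
- cleaner: the canister steam cleaner, white housing on a grey base, 380 x 250 mm, flat top at 180 mm, fixed in place. Origin under its middle, its front with hose socket and gauge to its -x. The filler neck stands on its top 55 mm towards the front; a black carrying handle, 237 mm high, crosses it 130 mm behind the middle.
- jug: bystander: clear plastic measuring jug, 92 mm across, 125 mm tall, handle at its +y; origin under its middle
- funnel: bystander: aluminium filling funnel standing mouth down, 90 mm across, 90 mm tall; origin under its middle
- bowl: bystander: small glass sauce bowl, 100 mm across, 42 mm tall; origin under its middle
Mind the look-alikes: they are no part of the job. What is shaped like the cap but orange or purple is not meant.

How it is judged:
On the way, in this order (a step that is already met when the one before it is completed fails the run):
1. the cap stands in the neck with its lugs in the slots (z of cap in the frame of mouth below -0.0055 m and horizontal distance between cap and mouth below 0.004 m and angle between the x axis of cap_lug and the x axis of mouth, either way round below 0.2 rad), for 0.05 s.
2. pressed down and turned, so that the lugs are beneath the flange (z of cap in the frame of mouth below -0.0088 m and horizontal distance between cap and mouth below 0.004 m and angle between the x axis of cap_lug and the x axis of mouth, either way round above 0.5 rad), for 0.1 s.
3. turned on against the end stops until the ratchet has clicked (z of cap in the frame of mouth below -0.0088 m and horizontal distance between cap and mouth below 0.004 m and y of cap_lug in the frame of cap above 0.0054 m), for 0.1 s.
At the end, for the whole second after the job is handed in: The cap is on the neck's axis within 4 mm, upright within 3.4 degrees and at rest, locked: its origin at least 8.8 mm below the flange's top face, its lugs turned at least 29 degrees away from the slots; its ratchet has clicked once (grip 13 to 36 degrees ahead of the plug); released (all of step 3 and angle between the x axis of cap_lug and the x axis of mouth, either way round above 0.5 rad and x of cap_lug in the frame of cap above 0.0194 m and angle between cap's own z axis and vertical below 0.06 rad and linear speed of cap below 0.02 m/s and contact force between the fingers and cap below 0.05 N); the robot touches nothing.
It fails at once if the ratchet is cranked on to a second click (x of cap_lug in the frame of cap below 0.0194 m).
It fails at once if the cap is forced against the neck (over 60 N) (contact force between cap and neck above 60 N).
It fails at once if a bystander is shifted by more than 3 cm (distance of any of jug, funnel, bowl from where it was at the start of the episode above 0.03 m).
It also fails if it takes over 72 s, if anything falls off the work surface, if the arm or the gripper's body presses on something with over 40 N, if the wrist force passes 120 N, or if a joint passes its speed limit or range.

## Working session

There is one attempt and no reset: what is moved stays moved. The work goes in short steps, Python scripts to look and compute and a tool call to move; the robot and the scene stay as the last step left them, time stands still between calls to the robot, and variables do not carry over. Pictures are saved under pics/ and viewed, about 8 in all and at most 12, crops included, and the job is handed in when it is done.

Besides the shell and the picture viewer there is one more tool, called by a JSON object that holds its "api" and its "payload". play_rows: Moves the arm, as the interface text tells. Its arguments: {"type":"object","properties":{"deltas":{"type":"array"}},"required":["deltas"]}

```bash
mkdir -p pics; ls
cat > h.py <<'E'
import numpy as np, cv2
from workcell import bot, vision, ticket
from scipy.spatial.transform import Rotation as R
def shot(n,f):
    c=vision.camera(n); cv2.imwrite('pics/'+f+'.png',c['color']); np.save('pics/'+f+'.npy',{k:c[k] for k in c},allow_pickle=True); return c
def load(f): return np.load('pics/'+f+'.npy',allow_pickle=True).item()
def ray(c,u,v):
    K=np.array(c['intrinsics'],float);k=float(c['k1'])
    p=cv2.undistortPoints(np.array([[[u,v]]],float),K,np.array([k,0,0,0,0.]))[0,0]
    r=cv2.Rodrigues(np.array(c['rvec'],float))[0]
    d=r.T@np.array([p[0],p[1],1]); o=-r.T@np.array(c['tvec'],float).ravel(); return o,d
def onz(c,u,v,z):
    o,d=ray(c,u,v); return o+d*(z-o[2])/d[2]
def proj(c,P):
    return cv2.projectPoints(np.array(P,float).reshape(-1,3),np.array(c['rvec'],float),np.array(c['tvec'],float),np.array(c['intrinsics'],float),np.array([float(c['k1']),0,0,0,0.]))[0].reshape(-1,2)
E
python3 - <<'E'
from h import *
for n in('scene','top'):
    c=shot(n,n+'0'); print(n,c['intrinsics'],c['k1'],onz(c,320,240,0),ray(c,320,240)[0])
print(bot.get_obs())
E
```

```text
pics
scene [[487.40886421   0.         317.3026695 ]
 [  0.         487.40886421 235.63932413]
 [  0.           0.           1.        ]] -0.0134212206346354 [ 0.37693906 -0.0100686   0.        ] [1.18468131 0.13314318 0.78230824]
top [[524.08984961   0.         323.63715958]
 [  0.         524.08984961 234.66700977]
 [  0.           0.           1.        ]] -0.02269204217828745 [0.52576215 0.03344004 0.        ] [0.29625818 0.01806464 1.31655468]
{'clock': 0.1, 'joint_pos': array([1.10095580e+00, 2.41346257e-01, 3.86837321e-03, 1.33518203e+00,
       3.68047891e-05, 1.57081858e+00]), 'joint_vel': array([-0.00039078, -0.00050286,  0.00271637, -0.00127891, -0.00036657,
        0.00125759]), 'tau': array([-2.01824823e-04, -3.73138118e+01,  2.53009433e+01,  1.08786862e-02,
       -5.80478581e-05,  2.22638974e-06]), 'eef_pos': array([0.2261113 , 0.44533139, 0.23050126]), 'tool_rot': array([ 8.52280092e-01,  5.23084866e-01, -8.03765674e-04,  4.71741667e-04]), 'ft_force': array([ 0.10560815, -0.24208846, -0.51864908]), 'ft_torque': array([-0.04288017, -0.01019027, -0.02202562]), 'grip_width': 0.08590979039934261}
```

View pics/top0.png

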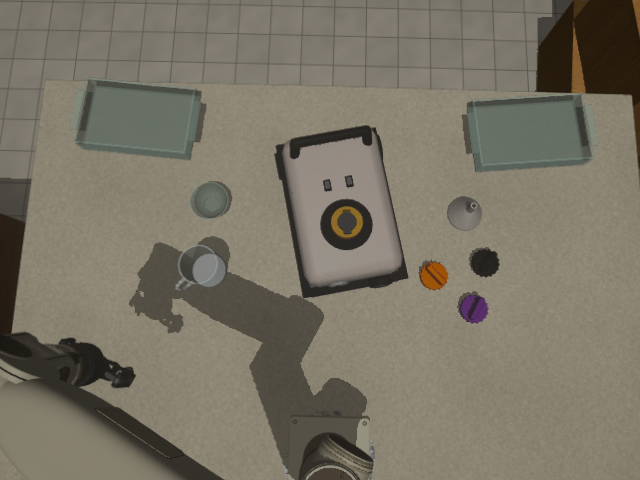

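View pics/scene0.png

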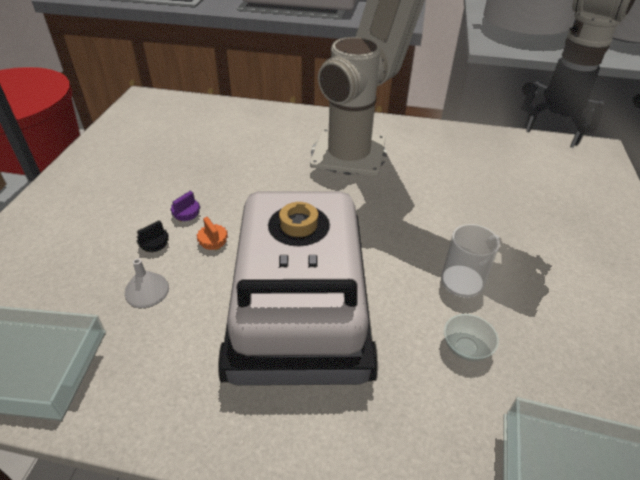

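The top picture shows the white cleaner with its brass neck at (347,222), and the jug at (203,267), bowl at (210,200) and funnel at (464,212). Three things are cap-shaped: black (485,263), orange (434,276) and purple (473,309). The black one fits the description, so I'm confirming it in an enlarged crop alongside the neck.

Run:
```python
from h import *
c=load('top0');im=c['color']
def crop(u,v,h,s): return cv2.resize(im[v-h:v+h,u-h:u+h],(400,400),interpolation=cv2.INTER_CUBIC)
a=crop(485,263,25,8);b=crop(347,222,32,6)
a=cv2.convertScaleAbs(a,alpha=2,beta=20)
cv2.imwrite('pics/crop0.png',np.hstack([a,b]))
print('cap',onz(c,485,263,.04),'neck',onz(c,347,222,.207))
print([onz(c,u,v,0) for u,v in((464,212),(434,276),(473,309))])
```

```text
cap [ 0.47241996 -0.37407315  0.04      ] neck [ 0.53076698 -0.02622952  0.207     ]
[array([ 0.60913035, -0.33581248,  0.        ]), array([ 0.4414756 , -0.25644502,  0.        ]), array([ 0.36142307, -0.35311463,  0.        ])]
```

View pics/crop0.png

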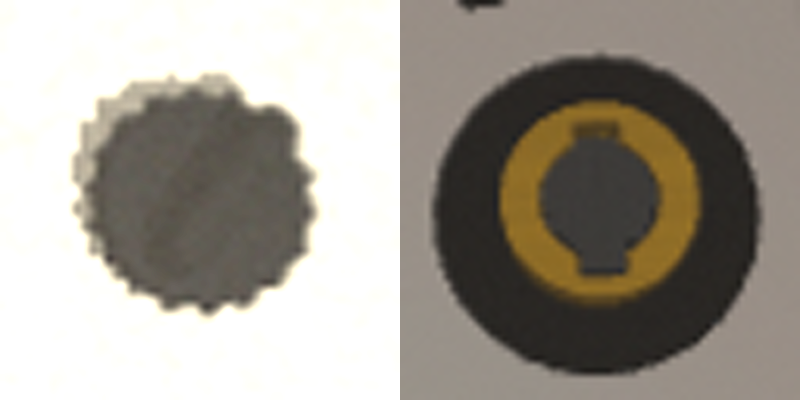

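The crop confirms it: a black fluted disc with a black bar running lower-left to upper-right. The neck's slots run nearly vertical in the picture, at crop (598,130) and (603,268). Next I go above the cap.

```bash
cat >> h.py <<'E'
def plan(P,yaw=None):
    o=bot.get_obs(); M=R.from_quat(o['tool_rot']).as_matrix()
    d=M.T@(np.array(P)-o['eef_pos'])/.06
    y=np.degrees(np.arctan2(M[1,0],M[0,0]))
    print('tcp',o['eef_pos'].round(4),'yaw %.2f'%y,'tilt %.4f'%M[2,2],'units',d.round(3),'turn',None if yaw is None else round(y-yaw,2),'F',o['ft_force'].round(2),'T',o['ft_torque'].round(3),'w %.4f t %.2f'%(o['grip_width'],o['clock']),'q1,q6',o['joint_pos'][[0,5]].round(3))
E
python3 -c "
from h import *
plan([.472,-.374,.35],59)"
```

```text
tcp [0.2261 0.4453 0.2305] yaw 63.08 tilt -1.0000 units [-10.324   9.837  -1.973] turn 4.08 F [ 0.11 -0.24 -0.52] T [-0.043 -0.01  -0.022] w 0.0859 t 0.10 q1,q6 [1.101 1.571]
```

{"api": "play_rows", "payload": {"deltas": [1, 0, 0, -0.98, 0, 1, -0.3, 0.3, -0.85, 0, 1, -0.7, 0.67, -0.15, 0, 1, -0.7, 0.67, 0, 0, 1, -0.7, 0.67, 0, 0, 1, -0.7, 0.67, 0, 0, 1, -0.7, 0.67, 0, 0, 1, -0.7, 0.67, 0, 0, 1, -0.7, 0.67, 0, 0, 1, -0.7, 0.67, 0, 0, 1, -0.7, 0.67, 0, 0, 1, -0.7, 0.67, 0, 0]}}

```text
clock: 1.6
eef_pos: [0.4063, -0.1512, 0.3528]
tool_rot: [0.85, 0.527, -0.005, 0.004]
ft_force: [1.8, 1.2, 0.4]
grip_width: 0.0854
```

```bash
python3 -c "
from h import *
plan([.472,-.374,.25],59)"
```

```text
tcp [ 0.4063 -0.1512  0.3528] yaw 63.64 tilt -0.9999 units [-2.818  2.626  1.755] turn 4.64 F [1.77 1.18 0.44] T [ 0.02  -0.052  0.031] w 0.0854 t 1.60 q1,q6 [-0.347  0.113]
```

{"api": "play_rows", "payload": {"deltas": [1, -0.7, 0.65, 0, 1.5, 1, -0.7, 0.65, 0, 1.5, 1, -0.7, 0.65, 0.2, 1.5, 1, -0.6, 0.5, 0.5, 0, 1, 0, 0, 0.9, 0, 1, 0, 0, 0.1, 0]}}

```text
clock: 2.35
eef_pos: [0.4566, -0.3763, 0.2453]
tool_rot: [0.872, 0.489, -0.006, 0.001]
ft_force: [0.6, -0.1, 0.2]
grip_width: 0.0853
```

```bash
python3 -c "
from h import *
plan([.472,-.374,.25],59)
c=shot('wrist','w1'); print(ray(c,320,240))
print(proj(c,[[.472,-.374,.03]]))"
```

```text
tcp [ 0.4566 -0.3763  0.2453] yaw 58.58 tilt -0.9999 units [ 0.166  0.198 -0.081] turn -0.42 F [ 0.61 -0.06  0.24] T [0.06  0.014 0.014] w 0.0853 t 2.35 q1,q6 [-0.683 -0.135]
(array([ 0.3864587 , -0.33043448,  0.38797073]), array([ 0.2719176 , -0.17923234, -0.94548227]))
[[331.71555874 213.81777997]]
```

View pics/w1.png

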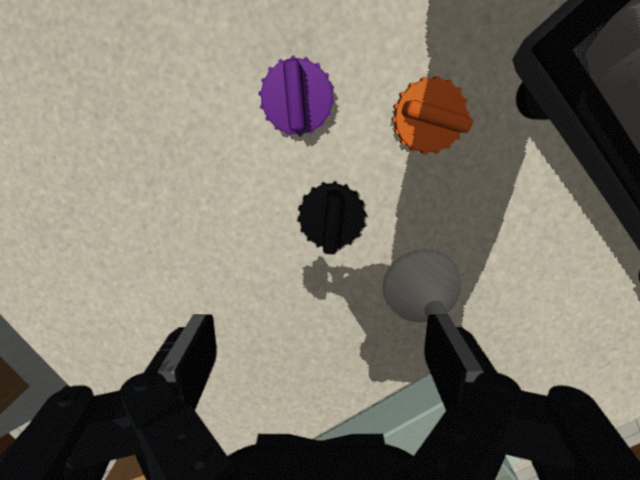

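The wrist picture shows the black cap at (333,217), its bar running from about (335,192) to (329,252), with the purple and orange caps above it and the funnel at (422,285).

Run:
```python
from h import *
c=load('w1');im=c['color']
g=im[160:270,280:380].max(2); m=(g<50).astype(np.uint8)
n,l,s,cc=cv2.connectedComponentsWithStats(m); i=1+np.argmax(s[1:,4]); print(s[i],cc[i]+[280,160])
cn=max(cv2.findContours((l==i).astype(np.uint8),0,1)[0],key=cv2.contourArea)
(x,y),r=cv2.minEnclosingCircle(cn); print(x+280,y+160,r)
a=onz(c,335,190,.06);b=onz(c,329,253,.06);print(a,b,np.linalg.norm(a-b),(a+b)/2,np.degrees(np.arctan2(*(a-b)[[1,0]])))
for z in(.03,.023):
  print(onz(c,*(cc[i]+[280,160]),z))
crop=cv2.resize(im[175:265,285:385],(800,600) and (600,540),interpolation=cv2.INTER_CUBIC)
cv2.imwrite('pics/c1.png',cv2.convertScaleAbs(crop,alpha=4,beta=0))
```

```text
[  18   22   68   72 3406] [331.64474457 216.0628303 ]
331.2142868041992 217.42856979370117 35.640377044677734
[ 0.44754008 -0.35659044  0.06      ] [ 0.49623775 -0.39211967  0.06      ] 0.06028092371176102 [ 0.47188892 -0.37435506  0.06      ] 143.88595902114827
[ 0.47394286 -0.3752447   0.03      ]
[ 0.47565358 -0.37612095  0.023     ]
```

View pics/c1.png

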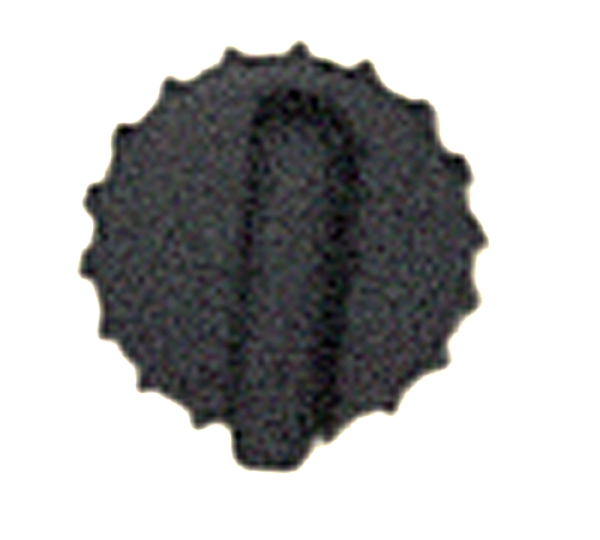

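{"api": "play_rows", "payload": {"deltas": [1, 0.17, 0.19, 0.5, 4.6, 1, 0, 0, 0.9, 0, 1, 0, 0, 0.2, 0, 1, 0, 0, 0, 0]}}

```text
clock: 2.9
eef_pos: [0.4815, -0.3795, 0.1647]
tool_rot: [0.891, 0.454, 0.001, 0.015]
ft_force: [1.1, 0.1, 1.3]
grip_width: 0.085
```

```bash
python3 -c "
from h import *
plan([.4725,-.3747,.034],54)"
```

```text
tcp [ 0.4815 -0.3795  0.1647] yaw 54.01 tilt -0.9995 units [ 0.005 -0.23   2.172] turn 0.01 F [1.14 0.07 1.29] T [ 0.043  0.058 -0.022] w 0.0850 t 2.90 q1,q6 [-0.662 -0.034]
```

{"api": "play_rows", "payload": {"deltas": [1, 0, -0.23, 0.3, 0, 1, 0, 0, 0.5, 0, 1, 0, 0, 0.5, 0, 1, 0, 0, 0.3, 0, 1, 0, 0, 0, 0]}}

```text
clock: 3.52
eef_pos: [0.4835, -0.3819, 0.0865]
tool_rot: [0.89, 0.455, 0.008, 0.03]
ft_force: [-0.9, 0.3, 0.0]
grip_width: 0.0858
```

```bash
sed -i "s/'tilt %.4f'%M\[2,2\]/'toolz',M[:,2].round(4)/" h.py; python3 -c "
from h import *
plan([.4725,-.3747,.034],54)"
```

```text
tcp [ 0.4835 -0.3819  0.0865] yaw 54.09 toolz [ 0.0408 -0.0467 -0.9981] units [ 0.002 -0.271  0.86 ] turn 0.09 F [-0.92  0.33  0.01] T [0.062 0.081 0.055] w 0.0858 t 3.52 q1,q6 [-0.663 -0.037]
```

{"api": "play_rows", "payload": {"deltas": [1, 0, 0, -0.1, 0, 1, 0, 0, -0.1, 0, 1, 0, 0, -0.1, 0, 1, 0, 0, -0.1, 0, 1, 0, 0, -0.1, 0, 1, 0, 0, -0.1, 0]}}

```text
clock: 4.28
eef_pos: [0.4851, -0.3825, 0.1324]
tool_rot: [0.89, 0.455, 0.01, 0.035]
ft_force: [0.4, 0.3, -0.4]
grip_width: 0.0856
```

```bash
python3 -c "
from h import *
plan([.4725,-.3747,.034],54)"
```

```text
tcp [ 0.4851 -0.3825  0.1324] yaw 54.09 toolz [ 0.0498 -0.0537 -0.9973] units [ 0.005 -0.363  1.618] turn 0.09 F [ 0.4   0.34 -0.39] T [0.041 0.048 0.043] w 0.0856 t 4.28 q1,q6 [-0.662 -0.036]
```

{"api": "play_rows", "payload": {"deltas": [1, 0, 0, -0.8, 0, 1, 0, 0, -0.8, 0, 1, 0, 0, 0, 0]}}

```text
clock: 4.65
eef_pos: [0.4797, -0.3768, 0.2307]
tool_rot: [0.89, 0.455, 0.01, 0.034]
ft_force: [0.1, 1.1, 1.0]
grip_width: 0.0853
```

```bash
python3 -c "
from h import *
plan([.4725,-.3747,.034],54)"
```

```text
tcp [ 0.4797 -0.3768  0.2307] yaw 54.09 toolz [ 0.0484 -0.0526 -0.9974] units [ 0.005 -0.347  3.263] turn 0.09 F [0.1  1.07 0.96] T [0.058 0.051 0.013] w 0.0853 t 4.65 q1,q6 [-0.66  -0.034]
```

{"api": "play_rows", "payload": {"deltas": [1, 0, 0, 0, 0, 1, 0, 0, 0, 0, 1, 0, 0, 0, 0, 1, 0, 0, 0, 0, 1, 0, 0, 0, 0, 1, 0, 0, 0, 0]}}

```text
clock: 5.4
eef_pos: [0.4778, -0.3755, 0.2259]
tool_rot: [0.89, 0.455, 0.008, 0.031]
ft_force: [0.1, 0.1, 0.9]
grip_width: 0.0857
```

```bash
python3 -c "
from h import *
plan([.4725,-.3747,.034],54); print(bot.get_obs()['joint_pos'].round(4))"
```

```text
tcp [ 0.4778 -0.3755  0.2259] yaw 54.09 toolz [ 0.0415 -0.0473 -0.998 ] units [ 3.000e-03 -2.760e-01  3.188e+00] turn 0.09 F [0.09 0.05 0.87] T [ 0.03  -0.018  0.014] w 0.0857 t 5.40 q1,q6 [-0.66  -0.034]
[-0.66    0.4093  0.2266  1.3262 -0.0119 -0.034 ]
```

{"api": "play_rows", "payload": {"deltas": [1, 0, 0, 0.9, 0, 1, 0, 0, 0, 0]}}

```text
clock: 5.65
eef_pos: [0.4802, -0.3781, 0.1715]
tool_rot: [0.89, 0.455, 0.008, 0.031]
ft_force: [0.0, -0.3, 0.5]
grip_width: 0.0855
```

```bash
python3 -c "
from h import *
plan([.4725,-.3747,.034],54); print(bot.get_obs()['joint_pos'].round(4))"
```

```text
tcp [ 0.4802 -0.3781  0.1715] yaw 54.09 toolz [ 0.0422 -0.0478 -0.998 ] units [ 0.003 -0.28   2.28 ] turn 0.09 F [ 0.04 -0.28  0.52] T [ 0.026  0.071 -0.015] w 0.0855 t 5.65 q1,q6 [-0.661 -0.035]
[-0.6611  0.4409  0.1324  1.1997 -0.0119 -0.0352]
```

{"api": "play_rows", "payload": {"deltas": [1, 0, 0, -0.9, 0, 1, 0, 0, 0, 0]}}

```text
clock: 5.9
eef_pos: [0.4789, -0.3762, 0.2304]
tool_rot: [0.89, 0.455, 0.009, 0.033]
ft_force: [-0.1, -0.3, -0.5]
grip_width: 0.0854
```

```bash
python3 -c "
from h import *
plan([.4725,-.3747,.034],54); print(bot.get_obs()['joint_pos'].round(4))"
```

```text
tcp [ 0.4789 -0.3762  0.2304] yaw 54.08 toolz [ 0.045  -0.05   -0.9977] units [ 0.004 -0.317  3.26 ] turn 0.08 F [-0.11 -0.26 -0.5 ] T [ 0.063 -0.012 -0.009] w 0.0854 t 5.90 q1,q6 [-0.66  -0.034]
[-0.66    0.4069  0.2344  1.332  -0.0119 -0.034 ]
```

{"api": "play_rows", "payload": {"deltas": [1, 0, 0, 0, 0, 1, 0, 0, 0, 0, 1, 0, 0, 0, 0, 1, 0, 0, 0, 0, 1, 0, 0, 0, 0, 1, 0, 0, 0, 0]}}

```text
clock: 6.65
eef_pos: [0.4791, -0.3763, 0.2318]
tool_rot: [0.89, 0.455, 0.009, 0.033]
ft_force: [0.1, 0.3, 0.2]
grip_width: 0.0855
```

```bash
python3 -c "
from h import *
plan([.4725,-.3747,.034],54); print(bot.get_obs()['joint_pos'].round(4))"
```

```text
tcp [ 0.4791 -0.3763  0.2318] yaw 54.09 toolz [ 0.0459 -0.0507 -0.9977] units [ 0.004 -0.325  3.282] turn 0.09 F [0.13 0.35 0.22] T [ 0.073  0.084 -0.03 ] w 0.0855 t 6.65 q1,q6 [-0.66  -0.034]
[-0.6599  0.406   0.2363  1.3338 -0.0119 -0.034 ]
```

{"api": "play_rows", "payload": {"deltas": [1, 0, 0, 0, 0, 1, 0, 0, 0, 0, 1, 0, 0, 0, 0, 1, 0, 0, 0, 0, 1, 0, 0, 0, 0, 1, 0, 0, 0, 0]}}

```text
clock: 7.4
eef_pos: [0.479, -0.3763, 0.2315]
tool_rot: [0.89, 0.455, 0.009, 0.033]
ft_force: [-0.3, -0.0, -0.3]
grip_width: 0.0854
```

```bash
python3 -c "
from h import *
plan([.4725,-.3747,.034],54); print(bot.get_obs()['joint_pos'].round(4))"
```

```text
tcp [ 0.479  -0.3763  0.2315] yaw 54.09 toolz [ 0.0455 -0.0504 -0.9977] units [ 0.005 -0.322  3.278] turn 0.09 F [-0.29 -0.03 -0.26] T [-0.005  0.018 -0.019] w 0.0854 t 7.40 q1,q6 [-0.66  -0.034]
[-0.66    0.4062  0.2361  1.3338 -0.0119 -0.034 ]
```

{"api": "play_rows", "payload": {"deltas": [1, 0, -0.9, 0, 0, 1, 0, -0.9, 0, 0, 1, 0, -0.9, 0, 0, 1, 0, 0, 0, 0, 1, 0, 0, 0, 0, 1, 0, 0, 0, 0]}}

```text
clock: 8.15
eef_pos: [0.3453, -0.2796, 0.2181]
tool_rot: [0.89, 0.455, 0.009, 0.032]
ft_force: [-0.1, 0.2, 0.9]
grip_width: 0.0852
```

```bash
python3 -c "
from h import *
plan([.4725,-.3747,.034],54); print(bot.get_obs()['joint_pos'].round(4))"
```

```text
tcp [ 0.3453 -0.2796  0.2181] yaw 54.09 toolz [ 0.0446 -0.0497 -0.9978] units [0.004 2.44  3.235] turn 0.09 F [-0.12  0.18  0.92] T [ 0.048 -0.003 -0.003] w 0.0852 t 8.15 q1,q6 [-0.673 -0.047]
[-0.6731  0.0852 -0.2203  1.1994 -0.0111 -0.0472]
```

{"api": "play_rows", "payload": {"deltas": [1, 0, 0, -0.9, 0, 1, 0, 0, -0.9, 0, 1, 0, 0, -0.9, 0, 1, 0, 0, 0, 0, 1, 0, 0, 0, 0, 1, 0, 0, 0, 0]}}

```text
clock: 8.9
eef_pos: [0.3427, -0.2748, 0.3827]
tool_rot: [0.89, 0.455, 0.008, 0.032]
ft_force: [0.2, 1.0, -0.8]
grip_width: 0.0856
```

```bash
python3 -c "
from h import *
plan([.4725,-.3747,.034],54); print(bot.get_obs()['joint_pos'].round(4))"
```

```text
tcp [ 0.3427 -0.2748  0.3827] yaw 54.12 toolz [ 0.0436 -0.0488 -0.9979] units [1.000e-03 2.351e+00 5.975e+00] turn 0.12 F [ 0.24  0.95 -0.8 ] T [ 0.002  0.049 -0.052] w 0.0856 t 8.90 q1,q6 [-0.668 -0.043]
[-0.6681  0.0514  0.1677  1.6226 -0.0113 -0.0427]
```

{"api": "play_rows", "payload": {"deltas": [1, 0, 0, 0, 0, 1, 0, 0, 0, 0, 1, 0, 0, 0, 0, 1, 0, 0, 0, 0]}}

```text
clock: 9.4
eef_pos: [0.342, -0.2743, 0.3798]
tool_rot: [0.89, 0.455, 0.007, 0.029]
ft_force: [0.1, 0.9, -0.2]
grip_width: 0.0852
```

```bash
python3 -c "
from h import *
plan([.4725,-.3747,.034],54); print(bot.get_obs()['joint_pos'].round(4))"
```

```text
tcp [ 0.342  -0.2743  0.3798] yaw 54.12 toolz [ 0.039  -0.0451 -0.9982] units [-2.000e-03  2.404e+00  5.914e+00] turn 0.12 F [ 0.14  0.94 -0.22] T [0.04  0.029 0.038] w 0.0852 t 9.40 q1,q6 [-0.668 -0.043]
[-0.6682  0.0538  0.1633  1.6217 -0.0113 -0.0427]
```

{"api": "play_rows", "payload": {"deltas": [1, 0, 0.5, 0, 0, 1, 0, 0.5, 0, 0, 1, 0, 0.5, 0, 0, 1, 0, 0.5, 0, 0]}}

```text
clock: 9.9
eef_pos: [0.4403, -0.3454, 0.3887]
tool_rot: [0.89, 0.455, 0.008, 0.03]
ft_force: [-0.0, 0.1, -0.1]
grip_width: 0.0855
```

```bash
python3 -c "
from h import *
plan([.4725,-.3747,.034],54); print(bot.get_obs()['joint_pos'].round(4))"
```

```text
tcp [ 0.4403 -0.3454  0.3887] yaw 54.11 toolz [ 0.041  -0.0469 -0.9981] units [1.000e-03 3.610e-01 5.945e+00] turn 0.11 F [-0.05  0.14 -0.11] T [ 0.021  0.061 -0.018] w 0.0855 t 9.90 q1,q6 [-0.659 -0.033]
[-0.6587  0.3137  0.5066  1.7025 -0.012  -0.033 ]
```

{"api": "play_rows", "payload": {"deltas": [1, 0, 0, 0.5, 0, 1, 0, 0, 0.5, 0, 1, 0, 0, 0.5, 0, 1, 0, 0, 0.5, 0]}}

```text
clock: 10.4
eef_pos: [0.4492, -0.354, 0.2669]
tool_rot: [0.89, 0.455, 0.009, 0.033]
ft_force: [0.3, 0.7, -0.5]
grip_width: 0.0852
```

```bash
python3 -c "
from h import *
plan([.4725,-.3747,.034],54); print(bot.get_obs()['joint_pos'].round(4))"
```

```text
tcp [ 0.4492 -0.354   0.2669] yaw 54.11 toolz [ 0.0459 -0.0506 -0.9977] units [3.000e-03 2.560e-01 3.907e+00] turn 0.11 F [ 0.26  0.71 -0.47] T [ 0.03   0.031 -0.018] w 0.0852 t 10.40 q1,q6 [-0.661 -0.036]
[-0.6611  0.3197  0.2016  1.3854 -0.0118 -0.0356]
```

{"api": "play_rows", "payload": {"deltas": [1, 0, 0, -0.3, 0, 1, 0, 0, -0.5, 0, 1, 0, 0, -0.5, 0, 1, 0, 0, -0.3, 0, 1, 0, 0, 0, 0, 1, 0, 0, 0, 0]}}

```text
clock: 11.15
eef_pos: [0.4428, -0.3476, 0.3583]
tool_rot: [0.89, 0.455, 0.006, 0.027]
ft_force: [-0.7, 0.4, -0.1]
grip_width: 0.0855
```

```bash
cat >> h.py <<'E'
def st():
    o=bot.get_obs();q=o['joint_pos'];print(o['eef_pos'].round(4),'pitch err %.4f'%(q[1]-q[2]+q[3]-np.pi/2),'q5 %.4f'%q[4],q.round(3),o['clock'])
E
python3 -c "
from h import *
st()"
```

```text
[ 0.4428 -0.3476  0.3583] pitch err -0.0541 q5 -0.0119 [-0.659  0.316  0.431  1.632 -0.012 -0.034] 11.15
```

{"api": "play_rows", "payload": {"deltas": [1, 0, 0, 1, 0, 1, 0, 0, -0.2, 0, 1, 0, 0, 1, 0, 1, 0, 0, -0.2, 0]}}

```text
clock: 11.65
eef_pos: [0.4399, -0.3467, 0.2646]
tool_rot: [0.89, 0.455, 0.001, 0.016]
ft_force: [1.1, 0.0, 1.3]
grip_width: 0.0852
```

```bash
python3 -c "
from h import *
st()"
```

```text
[ 0.4399 -0.3467  0.2646] pitch err -0.0301 q5 -0.0118 [-0.661  0.327  0.208  1.422 -0.012 -0.035] 11.65
```

{"api": "play_rows", "payload": {"deltas": [1, 0, 0, -1, 0, 1, 0, 0, 0.2, 0, 1, 0, 0, -1, 0, 1, 0, 0, 0.2, 0]}}

```text
clock: 12.15
eef_pos: [0.4424, -0.3472, 0.3676]
tool_rot: [0.89, 0.455, 0.006, 0.026]
ft_force: [-0.1, 0.2, 0.3]
grip_width: 0.0856
```

```bash
python3 -c "
from h import *
st()"
```

```text
[ 0.4424 -0.3472  0.3676] pitch err -0.0529 q5 -0.0119 [-0.659  0.319  0.459  1.658 -0.012 -0.033] 12.15
```

{"api": "play_rows", "payload": {"deltas": [1, 0, 0, 1, 0, 1, 0, 0, -0.2, 0, 1, 0, 0, 1, 0, 1, 0, 0, -0.2, 0, 1, 0, 0, -0.3, 0, 1, 0, 0, -0.5, 0, 1, 0, 0, -0.5, 0, 1, 0, 0, -0.3, 0, 1, 0, 0, 0, 0, 1, 0, 0, 0, 0]}}

```text
clock: 13.4
eef_pos: [0.451, -0.3537, 0.394]
tool_rot: [0.89, 0.454, 0.014, 0.044]
ft_force: [0.3, -0.1, 0.4]
grip_width: 0.0854
```

```bash
python3 -c "
from h import *
st()"
```

```text
[ 0.451  -0.3537  0.394 ] pitch err -0.0923 q5 -0.0119 [-0.659  0.318  0.524  1.685 -0.012 -0.033] 13.4
```

{"api": "play_rows", "payload": {"deltas": [1, 0, 0, 0, 0, 1, 0, 0, 0, 0, 1, 0, 0, 0, 0]}}

```text
clock: 13.78
eef_pos: [0.451, -0.3537, 0.3928]
tool_rot: [0.89, 0.454, 0.014, 0.043]
ft_force: [0.7, -0.3, -0.3]
grip_width: 0.0853
```

```bash
python3 -c "
from h import *
st();print(bot.get_obs()['joint_vel'].round(3))"
```

```text
[ 0.451  -0.3537  0.3928] pitch err -0.0905 q5 -0.0118 [-0.659  0.319  0.523  1.684 -0.012 -0.033] 13.775
[-0.     0.005 -0.006 -0.001 -0.    -0.001]
```

{"api": "play_rows", "payload": {"deltas": [1, 0, 0, 1, 0]}}

```text
clock: 13.9
eef_pos: [0.4572, -0.3595, 0.3374]
tool_rot: [0.889, 0.454, 0.016, 0.049]
ft_force: [0.8, -0.5, -0.3]
grip_width: 0.0853
```

```bash
python3 -c "
from h import *
st();print(bot.get_obs()['joint_vel'].round(3))"
```

```text
[ 0.4572 -0.3595  0.3374] pitch err -0.1025 q5 -0.0118 [-0.66   0.308  0.363  1.523 -0.012 -0.035] 13.9
[-0.011 -0.012 -1.45  -1.326  0.002 -0.012]
```

{"api": "play_rows", "payload": {"deltas": [1, 0, 0, -0.2, 0]}}

```text
clock: 14.02
eef_pos: [0.4478, -0.3519, 0.3332]
tool_rot: [0.89, 0.455, 0.009, 0.032]
ft_force: [-0.7, -0.4, -1.4]
grip_width: 0.0854
```

```bash
python3 -c "
from h import *
st();print(bot.get_obs()['joint_vel'].round(3))"
```

```text
[ 0.4478 -0.3519  0.3332] pitch err -0.0652 q5 -0.0117 [-0.66   0.315  0.364  1.555 -0.012 -0.034] 14.025
[ 0.004 -0.072  0.738  0.277 -0.001  0.003]
```

{"api": "play_rows", "payload": {"deltas": [1, 0, 0, 0, 0]}}

```text
clock: 14.15
eef_pos: [0.4502, -0.3538, 0.3393]
tool_rot: [0.89, 0.455, 0.011, 0.037]
ft_force: [0.7, -0.6, 1.6]
grip_width: 0.0851
```

```bash
python3 -c "
from h import *
st();print(bot.get_obs()['joint_vel'].round(3))"
```

```text
[ 0.4502 -0.3538  0.3393] pitch err -0.0768 q5 -0.0118 [-0.66   0.312  0.376  1.557 -0.012 -0.034] 14.15
[-0.001  0.047 -0.162  0.004 -0.    -0.002]
```

{"api": "play_rows", "payload": {"deltas": [1, 0, 0, 0, 0]}}

```text
clock: 14.28
eef_pos: [0.4528, -0.3559, 0.3439]
tool_rot: [0.89, 0.455, 0.013, 0.042]
ft_force: [-0.4, -0.3, -0.3]
grip_width: 0.0858
```

```bash
python3 -c "
from h import *
st();print(bot.get_obs()['joint_vel'].round(3))"
```

```text
[ 0.4528 -0.3559  0.3439] pitch err -0.0863 q5 -0.0118 [-0.66   0.312  0.386  1.559 -0.012 -0.034] 14.275
[ 0.    -0.032  0.114  0.004 -0.002 -0.   ]
```

{"api": "play_rows", "payload": {"deltas": [1, 0, 0, -0.7, 0, 1, 0, 0, -0.7, 0]}}

```text
clock: 14.52
eef_pos: [0.4505, -0.3528, 0.4355]
tool_rot: [0.889, 0.454, 0.016, 0.048]
ft_force: [0.6, -0.6, 0.3]
grip_width: 0.0858
```

{"api": "play_rows", "payload": {"deltas": [1, 0, 0, 0, 0, 1, 0, 0, 0, 0, 1, 0, 0, 0, 0, 1, 0, 0, 0, 0]}}

```text
clock: 15.02
eef_pos: [0.4548, -0.356, 0.4477]
tool_rot: [0.889, 0.454, 0.022, 0.06]
ft_force: [-0.8, -0.4, 0.2]
grip_width: 0.0855
```

{"api": "play_rows", "payload": {"deltas": [1, 0, 0, 0.15, 0, 1, 0, 0, 0.15, 0, 1, 0, 0, 0.15, 0, 1, 0, 0, 0.15, 0]}}

```text
clock: 15.52
eef_pos: [0.4579, -0.359, 0.4073]
tool_rot: [0.889, 0.454, 0.021, 0.058]
ft_force: [0.4, -1.0, 0.4]
grip_width: 0.0852
```

{"api": "play_rows", "payload": {"deltas": [1, 0, 0, 0.15, 0, 1, 0, 0, 0.15, 0, 1, 0, 0, 0.15, 0, 1, 0, 0, 0.15, 0]}}

```text
clock: 16.02
eef_pos: [0.4612, -0.3621, 0.3686]
tool_rot: [0.889, 0.454, 0.021, 0.058]
ft_force: [-0.3, -0.0, 0.3]
grip_width: 0.0851
```

{"api": "play_rows", "payload": {"deltas": [1, 0, 0, 0, 0, 1, 0, 0, 0, 0]}}

```text
clock: 16.27
eef_pos: [0.461, -0.362, 0.3678]
tool_rot: [0.889, 0.454, 0.02, 0.057]
ft_force: [0.3, -0.1, -0.2]
grip_width: 0.0854
```

```bash
python3 -c "
from h import *
st();print(bot.get_obs()['joint_vel'].round(3))"
```

```text
[ 0.461  -0.362   0.3678] pitch err -0.1208 q5 -0.0117 [-0.66   0.31   0.441  1.581 -0.012 -0.034] 16.275
[ 0.001  0.002 -0.008 -0.004 -0.001  0.   ]
```

{"api": "play_rows", "payload": {"deltas": [1, 0, 0, -0.3, 0, 1, 0, 0, -0.5, 0, 1, 0, 0, -0.5, 0, 1, 0, 0, -0.3, 0, 1, 0, 0, 0, 0]}}

```text
clock: 16.9
eef_pos: [0.4525, -0.3539, 0.4678]
tool_rot: [0.889, 0.454, 0.021, 0.059]
ft_force: [0.5, -0.8, 0.1]
grip_width: 0.0854
```

{"api": "play_rows", "payload": {"deltas": [1, 0, 0, 0, 0, 1, 0, 0, 0, 0, 1, 0, 0, 0, 0]}}

```text
clock: 17.27
eef_pos: [0.4523, -0.3538, 0.4656]
tool_rot: [0.889, 0.454, 0.02, 0.057]
ft_force: [0.2, -0.7, -0.1]
grip_width: 0.0855
```

{"api": "play_rows", "payload": {"deltas": [1, 0, 0, 0.2, 0, 1, 0, 0, 0.2, 0, 1, 0, 0, 0.2, 0, 1, 0, 0, 0.2, 0, 1, 0, 0, 0.2, 0, 1, 0, 0, 0.2, 0, 1, 0, 0, 0.2, 0, 1, 0, 0, 0.2, 0]}}

```text
clock: 18.27
eef_pos: [0.4601, -0.3613, 0.3632]
tool_rot: [0.889, 0.454, 0.019, 0.055]
ft_force: [-0.2, -0.6, -0.7]
grip_width: 0.0854
```

```bash
python3 -c "
from h import *
st();print(bot.get_obs()['joint_vel'].round(3))"
```

```text
[ 0.4601 -0.3613  0.3632] pitch err -0.1155 q5 -0.0117 [-0.66   0.31   0.431  1.576 -0.012 -0.034] 18.275
[-0.004 -0.009 -0.279 -0.265 -0.    -0.002]
```

{"api": "play_rows", "payload": {"deltas": [1, 0, 0, -1, 0, 1, 0, 0, 0.2, 0, 1, 0, 0, -1, 0, 1, 0, 0, 0.2, 0, 1, 0, 0, 0.3, 0, 1, 0, 0, 0.5, 0, 1, 0, 0, 0.5, 0, 1, 0, 0, 0.3, 0, 1, 0, 0, 0, 0, 1, 0, 0, 0, 0]}}

```text
clock: 19.52
eef_pos: [0.4396, -0.3456, 0.3234]
tool_rot: [0.89, 0.455, 0.002, 0.019]
ft_force: [-0.0, -0.9, 0.4]
grip_width: 0.0854
```

```bash
python3 -c "
from h import *
st();print(bot.get_obs()['joint_vel'].round(3))"
```

```text
[ 0.4396 -0.3456  0.3234] pitch err -0.0363 q5 -0.0118 [-0.66   0.316  0.343  1.561 -0.012 -0.034] 19.525
[-0.001  0.003 -0.008 -0.004  0.001  0.001]
```

{"api": "play_rows", "payload": {"deltas": [1, 0, 0, -1, 0, 1, 0, 0, 0.2, 0, 1, 0, 0, 0.3, 0, 1, 0, 0, 0.3, 0, 1, 0, 0, 0.2, 0, 1, 0, 0, 0, 0, 1, 0, 0, 0, 0]}}

```text
clock: 20.4
eef_pos: [0.4396, -0.3456, 0.3276]
tool_rot: [0.89, 0.455, 0.003, 0.021]
ft_force: [-0.5, 0.4, 0.5]
grip_width: 0.0855
```

```bash
python3 -c "
from h import *
st();plan([.4725,-.3747,.1],54)"
```

```text
[ 0.4396 -0.3456  0.3276] pitch err -0.0412 q5 -0.0119 [-0.66   0.312  0.348  1.565 -0.012 -0.034] 20.4
tcp [ 0.4396 -0.3456  0.3276] yaw 54.13 toolz [ 0.0252 -0.0346 -0.9991] units [-0.022  0.574  3.82 ] turn 0.13 F [-0.53  0.41  0.48] T [0.007 0.053 0.024] w 0.0855 t 20.40 q1,q6 [-0.66  -0.034]
```

{"api": "play_rows", "payload": {"deltas": [1, 0, 0, -0.8, 0, 1, 0, 0, 0.16, 0, 1, 0, 0, -0.8, 0, 1, 0, 0, 0.16, 0, 1, 0, 0, 0.25, 0, 1, 0, 0, 0.4, 0, 1, 0, 0, 0.4, 0, 1, 0, 0, 0.25, 0, 1, 0, 0, 0, 0, 1, 0, 0, 0, 0]}}

```text
clock: 21.65
eef_pos: [0.4355, -0.3424, 0.3219]
tool_rot: [0.89, 0.455, 0.001, 0.016]
ft_force: [0.5, 0.2, -0.2]
grip_width: 0.0853
```

```bash
python3 -c "
from h import *
st();plan([.4725,-.3747,.1],54)"
```

```text
[ 0.4355 -0.3424  0.3219] pitch err -0.0299 q5 -0.0119 [-0.66   0.31   0.331  1.562 -0.012 -0.034] 21.65
tcp [ 0.4355 -0.3424  0.3219] yaw 54.14 toolz [ 0.0164 -0.0277 -0.9995] units [-0.027  0.707  3.722] turn 0.14 F [ 0.45  0.21 -0.17] T [ 0.056 -0.03   0.019] w 0.0853 t 21.65 q1,q6 [-0.66  -0.034]
```

{"api": "play_rows", "payload": {"deltas": [1, 0, 0, 0.2, 0, 1, 0, 0, -1, 0, 1, 0, 0, 0.2, 0, 1, 0, 0, -0.9, 0, 1, 0, 0, 0.2, 0, 1, 0, 0, 0.3, 0, 1, 0, 0, 0.5, 0, 1, 0, 0, 0.5, 0, 1, 0, 0, 0.3, 0, 1, 0, 0, 0, 0]}}

```text
clock: 22.9
eef_pos: [0.4191, -0.3299, 0.2801]
tool_rot: [0.89, 0.455, -0.01, -0.008]
ft_force: [0.0, -0.5, -0.5]
grip_width: 0.0854
```

```bash
python3 -c "
from h import *
st();plan([.4725,-.3747,.1],54)"
```

```text
[ 0.4191 -0.3299  0.2801] pitch err 0.0228 q5 -0.0119 [-0.66   0.313  0.228  1.509 -0.012 -0.035] 22.9
tcp [ 0.4191 -0.3299  0.2801] yaw 54.18 toolz [-0.0253  0.0045 -0.9997] units [-0.051  1.228  2.975] turn 0.18 F [ 0.03 -0.51 -0.5 ] T [-0.003 -0.002 -0.044] w 0.0854 t 22.90 q1,q6 [-0.66  -0.035]
```

{"api": "play_rows", "payload": {"deltas": [1, 0, 0.1, 0.2, 0, 1, 0, 0.1, 0.2, 0, 1, 0, 0.1, 0.2, 0, 1, 0, 0.1, 0.2, 0, 1, 0, 0.1, 0.2, 0, 1, 0, 0.1, 0.2, 0, 1, 0, 0.1, 0.2, 0, 1, 0, 0.1, 0.2, 0, 1, 0, 0.1, 0.2, 0, 1, 0, 0.1, 0.2, 0, 1, 0, 0.1, 0.2, 0]}}

```text
clock: 24.28
eef_pos: [0.4748, -0.3722, 0.14]
tool_rot: [0.89, 0.455, -0.009, -0.005]
ft_force: [0.1, 0.8, 0.1]
grip_width: 0.0855
```

```bash
python3 -c "
from h import *
st();plan([.4725,-.3747,.034],54)"
```

```text
[ 0.4748 -0.3722  0.14  ] pitch err 0.0174 q5 -0.0119 [-0.659  0.508  0.157  1.238 -0.012 -0.033] 24.275
tcp [ 0.4748 -0.3722  0.14  ] yaw 54.18 toolz [-0.021   0.0012 -0.9998] units [-0.037  0.025  1.767] turn 0.18 F [0.12 0.75 0.12] T [ 0.008 -0.033 -0.039] w 0.0855 t 24.27 q1,q6 [-0.659 -0.033]
```

{"api": "play_rows", "payload": {"deltas": [1, 0, 0, 0.2, 0, 1, 0, 0, 0.2, 0, 1, 0, 0, 0.2, 0, 1, 0, 0, 0.2, 0, 1, 0, 0, 0.2, 0, 1, 0, 0, 0.2, 0, 1, 0, 0, 0.2, 0, 1, 0, 0, 0.15, 0, 1, 0, 0, 0.08, 0, 1, 0, 0, 0, 0]}}

```text
clock: 25.52
eef_pos: [0.4719, -0.3715, 0.0342]
tool_rot: [0.89, 0.455, -0.01, -0.006]
ft_force: [0.5, 0.0, 1.0]
grip_width: 0.0852
```

```bash
python3 -c "
from h import *
st();plan([.4725,-.3747,.034],54)"
```

```text
[ 0.4719 -0.3715  0.0342] pitch err 0.0195 q5 -0.0119 [-0.661  0.598  0.013  1.005 -0.012 -0.036] 25.525
tcp [ 0.4719 -0.3715  0.0342] yaw 54.18 toolz [-0.0227  0.0025 -0.9997] units [-0.037  0.039  0.002] turn 0.18 F [0.5  0.03 1.05] T [-0.006  0.044 -0.061] w 0.0852 t 25.52 q1,q6 [-0.661 -0.036]
```

Close, correcting 2 mm sideways meanwhile.

{"api": "play_rows", "payload": {"deltas": [0, -0.03, 0.04, 0, 0, 0, 0, 0, 0, 0, 0, 0, 0, 0, 0, 0, 0, 0, 0, 0, 0, 0, 0, 0, 0]}}

```text
clock: 26.15
eef_pos: [0.4739, -0.3754, 0.0358]
tool_rot: [0.89, 0.455, -0.009, -0.005]
ft_force: [-0.2, -0.8, 0.2]
grip_width: 0.0133
```

```bash
python3 -c "
from h import *
st();plan([.4725,-.3747,.034],54)"
```

```text
[ 0.4739 -0.3754  0.0358] pitch err 0.0162 q5 -0.0120 [-0.664  0.601  0.023  1.009 -0.012 -0.039] 26.15
tcp [ 0.4739 -0.3754  0.0358] yaw 54.18 toolz [-2.010e-02  5.000e-04 -9.998e-01] units [-0.003 -0.026  0.031] turn 0.18 F [-0.22 -0.75  0.2 ] T [ 0.083 -0.007  0.022] w 0.0133 t 26.15 q1,q6 [-0.664 -0.039]
```

{"api": "play_rows", "payload": {"deltas": [0, 0, 0, -0.1, 0, 0, 0, 0, -0.2, 0, 0, 0, 0, -0.25, 0, 0, 0, 0, -0.25, 0, 0, 0, 0, -0.25, 0, 0, 0, 0, -0.25, 0, 0, 0, 0, -0.25, 0, 0, 0, 0, -0.25, 0, 0, 0, 0, -0.25, 0, 0, 0, 0, -0.25, 0, 0, 0, 0, -0.25, 0, 0, 0, 0, -0.25, 0]}}

```text
clock: 27.65
eef_pos: [0.4768, -0.3749, 0.2148]
tool_rot: [0.89, 0.455, -0.009, -0.006]
ft_force: [0.6, 0.1, -3.0]
grip_width: 0.0129
```

Run:
```python
from h import *
c=load('top0')
t=lambda x,y:onz(c,347-32+(x-400)/6.25,222-32+y/6.25,.207)
a,b=t(598,128),t(603,270);print(a,b,np.linalg.norm(a-b),(a+b)/2,np.degrees(np.arctan2(*(a-b)[[1,0]])))
im=c['color'].astype(int); m=((im[...,2]-im[...,0])>60)
m[:, :300]=0;m[:,400:]=0;m[:180]=0;m[260:]=0
pts=np.argwhere(m)[:,::-1].astype(np.float32)
e=cv2.fitEllipse(cv2.convexHull(pts)); print(e, onz(c,*e[0],.207))
st();plan([.531,-.026,.32],90)
```

```text
[ 0.55630393 -0.02504945  0.207     ] [ 0.50615034 -0.02773234  0.207     ] 0.05022530357234219 [ 0.53122714 -0.02639089  0.207     ] 3.062034805593167
((346.3704833984375, 221.53424072265625), (31.20619010925293, 31.454051971435547), 101.11829376220703) [ 0.53175902 -0.02484855  0.207     ]
[ 0.4768 -0.3749  0.2148] pitch err 0.0182 q5 -0.0120 [-0.66   0.478  0.306  1.417 -0.012 -0.035] 27.65
tcp [ 0.4768 -0.3749  0.2148] yaw 54.18 toolz [-0.0217  0.0017 -0.9998] units [ 5.224 -2.704 -1.763] turn -35.82 F [ 0.58  0.13 -2.98] T [-0.013 -0.057  0.006] w 0.0129 t 27.65 q1,q6 [-0.66  -0.035]
```

{"api": "play_rows", "payload": {"deltas": [0, 0.2, -0.07, -0.2, 0, 0, 0.4, -0.14, -0.25, 0, 0, 0.6, -0.2, -0.25, -3, 0, 0.6, -0.2, -0.25, -4, 0, 0.6, -0.2, -0.25, -4, 0, 0.6, -0.15, -0.2, -4, 0, 0.6, -0.1, -0.1, -4, 0, 0.6, -0.05, 0, -4, 0, 0.5, 0, 0, -4, 0, 0.4, 0, 0, -4, 0, 0.2, 0, 0, -4, 0, 0.1, 0, 0, -3]}}

```text
clock: 29.15
eef_pos: [0.5488, -0.0291, 0.3128]
tool_rot: [0.684, 0.73, -0.005, -0.01]
ft_force: [0.7, 0.3, -2.3]
grip_width: 0.0126
```

Run:
```python
from h import *
st();plan([.585,-.024,.31],93)
```

```text
[ 0.5488 -0.0291  0.3128] pitch err 0.0208 q5 0.0050 [-0.056  0.345  0.357  1.604  0.005 -0.121] 29.15
tcp [ 0.5488 -0.0291  0.3128] yaw 93.74 toolz [-0.0205  0.0061 -0.9998] units [0.046 0.608 0.036] turn 0.74 F [ 0.73  0.3  -2.32] T [-0.03  -0.036  0.013] w 0.0126 t 29.15 q1,q6 [-0.056 -0.121]
```

{"api": "play_rows", "payload": {"deltas": [0, 0, 0.15, 0, 0, 0, 0, 0.25, 0, 0, 0, 0, 0.2, 0, 0, 0, 0, 0, 0, 0, 0, 0, 0, 0, 0]}}

```text
clock: 29.78
eef_pos: [0.586, -0.0248, 0.3126]
tool_rot: [0.684, 0.729, -0.005, -0.01]
ft_force: [0.5, -0.4, -2.0]
grip_width: 0.0128
```

Run:
```python
from h import *
st();plan([.531,-.026,.31],93)
c=shot('wrist','w2')
print(proj(c,[[.531,-.026,.207],[.556,-.025,.207],[.506,-.0275,.207]]))
```

```text
[ 0.586  -0.0248  0.3126] pitch err 0.0214 q5 0.0053 [-0.045  0.428  0.479  1.643  0.005 -0.109] 29.775
tcp [ 0.586  -0.0248  0.3126] yaw 93.64 toolz [-0.0211  0.0063 -0.9998] units [ 0.038 -0.915  0.063] turn 0.64 F [ 0.49 -0.41 -1.97] T [-0.016 -0.    -0.039] w 0.0128 t 29.77 q1,q6 [-0.045 -0.109]
[[321.73216605 160.51802969]
 [320.84720356 197.77644029]
 [321.89162355 121.03837253]]
```

View pics/w2.png

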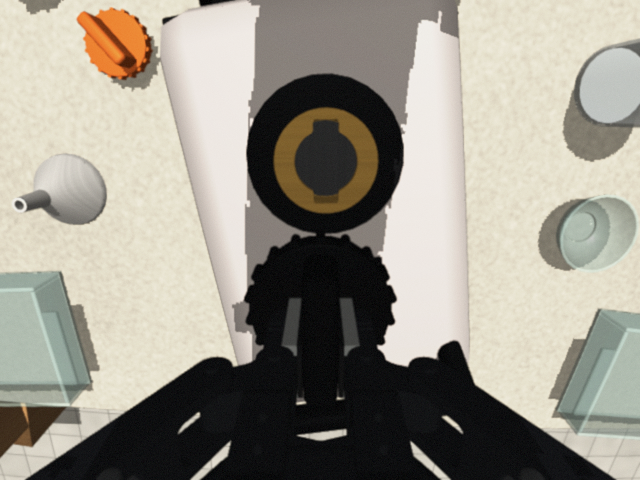

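Run:
```python
from h import *
c=load('w2');im=c['color'].astype(int)
m=((im[...,2]-im[...,0])>35).astype(np.uint8); m[:90]=0;m[225:]=0;m[:,:255]=0;m[:,395:]=0
pts=np.argwhere(m)[:,::-1].astype(np.float32)
e=cv2.fitEllipse(cv2.convexHull(pts)); print('ring',e,onz(c,*e[0],.207))
# inner hole contour -> world points -> radius>21.8mm = slots
cs,_=cv2.findContours(m,cv2.RETR_CCOMP,cv2.CHAIN_APPROX_NONE)
ctr=onz(c,*e[0],.207)[:2]
for k in cs:
    if len(k)<60: continue
    w=np.array([onz(c,u,v,.207)[:2] for u,v in k[:,0]]); d=w-ctr; r=np.hypot(*d.T); print(len(k),r.min(),r.max(),d.mean(0))
    if r.max()<.032:
        cc=w.mean(0);d=w-ctr;r=np.hypot(*d.T);s=r>.0235
        for sg in(1,-1):
            q=d[s&(d[:,0]*sg>0)]; print(sg,len(q),q.mean(0),np.degrees(np.arctan2(q[:,1].mean()*sg,q[:,0].mean()*sg)), q[:,1].min(),q[:,1].max())
# cap disc flutes: dark outline above row 300
o=bot.get_obs();M=R.from_quat(o['tool_rot']).as_matrix();t=o['eef_pos']
P=t+np.array([0,0,.030-.0358]); print('proj disc top centre',proj(c,P))
a=np.linspace(0,2*np.pi,72,endpoint=False)
cir=lambda q:proj(c,q+np.c_[.035*np.cos(a),.035*np.sin(a),0*a])
v=im.max(2).astype(np.uint8)
img=c['color'].copy(); img=cv2.convertScaleAbs(img,alpha=2.5)
for q in cir(P): cv2.circle(img,(int(round(q[0])),int(round(q[1]))),0,(0,0,255),-1)
for q in cir(t+np.array([0,0,.016-.0358])): cv2.circle(img,(int(round(q[0])),int(round(q[1]))),0,(0,255,0),-1)
y=M[:,1]
for s in(-1,1):
    for k in (-.007,.007):
        q=proj(c,t+M[:,0]*k+y*s*.029+np.array([0,0,.06-.0358]))[0]; cv2.circle(img,(int(q[0]),int(q[1])),1,(255,255,0),-1)
cv2.imwrite('pics/w2c.png',cv2.resize(img[90:430,220:430],(495,800)[0:2] and (370,600),interpolation=cv2.INTER_CUBIC))
```

```text
ring ((325.4773254394531, 159.9244384765625), (104.67918395996094, 106.04745483398438), 13.214598655700684) [ 0.53045979 -0.02355487  0.207     ]
296 0.032679376884550165 0.036007304548748835 [6.59013315e-04 7.18206765e-05]
199 0.01976924619959077 0.026204167774842753 [-0.00107335 -0.00014261]
1 26 [0.02362035 0.00160103] 3.877680818356242 -0.006963978136751269 0.009961265584747869
-1 32 [-0.02487991 -0.00165028] 3.7948515383364345 -0.010212539470873049 0.007208062005219874
proj disc top centre [[319.04494059 307.66048057]]
```

View pics/w2c.png

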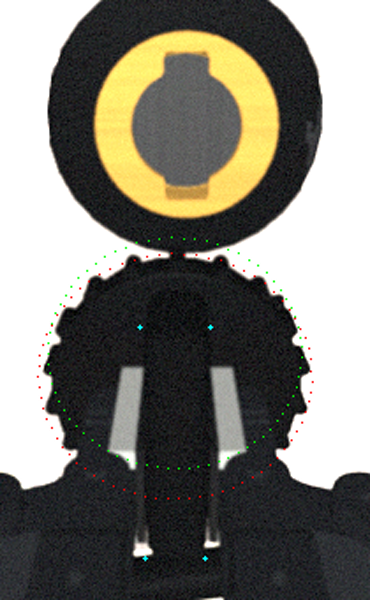

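```bash
cat > fit.py <<'E'
from h import *
from scipy.optimize import least_squares
a=np.linspace(0,2*np.pi,180,endpoint=False)
def hull(c,P,Rr,up):  # P=cap origin, up=axis
    up=up/np.linalg.norm(up);e1=np.cross(up,[0,1,0]);e1/=np.linalg.norm(e1);e2=np.cross(up,e1)
    q=np.vstack([P+up*z+Rr*(np.cos(a)[:,None]*e1+np.sin(a)[:,None]*e2) for z in(.0165,.0295)])
    return cv2.convexHull(proj(c,q).astype(np.float32))
def fit(c,cen,th,angs,P0,up,rmax,thr):
    v=c['color'].max(2).astype(np.float32); tips=[]
    for A in angs:
        r=np.arange(10,rmax,.25);x=cen[0]+r*np.cos(A);y=cen[1]+r*np.sin(A)
        s=cv2.remap(v,x.astype(np.float32)[None],y.astype(np.float32)[None],1)[0]
        i=np.argmax(s>thr)
        if s[i]>thr: tips.append((x[i],y[i],r[i],A))
    t=np.array(tips)
    keep=[k for k in range(len(t)) if t[k,2]>=t[np.abs(t[:,3]-t[k,3])<.2,2].max()-.3]
    t=t[keep]
    f=lambda p:[cv2.pointPolygonTest(hull(c,P0+np.array([p[0],p[1],0]),p[2],up),(float(x),float(y)),True) for x,y in t[:,:2]]
    s=least_squares(f,[0,0,.035],x_scale=[.001,.001,.001],diff_step=1e-3,loss='soft_l1')
    s2=least_squares(lambda p:f([p[0],p[1],.035]),[0,0],x_scale=.001,diff_step=1e-3)
    print(len(t),'free R',P0+np.array([*s.x[:2],0]),s.x[2],'cost',s.cost,'| R35',P0+np.array([*s2.x,0]),s2.cost)
E
python3 - <<'E'
from fit import *
c=load('w1'); fit(c,(331.6,216),None,np.radians(np.arange(115,430,2.)),np.array([.4725,-.3747,0]),np.array([0,0,1.]),60,60)
c=load('w2')
t=np.array([.586,-.0248,.3126])
print(c['color'].max(2)[300,225:260], c['color'].max(2)[225:245,280])
fit(c,(321,300),None,np.radians(np.r_[np.arange(170,262,2.),np.arange(280,372,2.)]),t-[0,0,.0358],np.array([0,0,1.]),110,45)
E
```

```text
36 free R [ 0.47502293 -0.37587269  0.        ] 0.033966471460260446 cost 1.731364755652308 | R35 [ 0.47535343 -0.37610614  0.        ] 20.16257097929822
[196 199 198 203 204 207 211 214 216 219 219 222 228 229 228 227 230 214
 151  69  24  10  10  15  16  10  12   8  11  11  10   7  10  11  12] [134 136 136 135 135 137 132 136 133 137 137 136 135 134 133 134 133 133
 135 136]
21 free R [ 0.56603236 -0.03052165  0.2768    ] 0.02302704951566272 cost 192.2995345773444 | R35 [ 0.60154727 -0.02753568  0.2768    ] 7364.020201377448
```

```bash
sed -i 's/np.arange(10,rmax,.25)/np.arange(r0,rmax,.25)/; s/rmax,thr):/rmax,thr,r0=10):/; s/,\[0,0,.035\],x_scale/,[0,0,.034],x_scale/; s/p\[1\],.035\]/p[1],.034]/' fit.py
python3 - <<'E'
from fit import *
c=load('w2')
t=np.array([.586,-.0248,.3126])
for up in([0,0,1.],[-.02,0,1],[.02,0,1]):
  fit(c,(321,300),None,np.radians(np.r_[np.arange(170,255,2.),np.arange(285,372,2.)]),t-[0,0,.0358],np.array(up),110,60,55)
E
```

```text
15 free R [ 0.58787103 -0.02435913  0.2768    ] 0.034664673585080706 cost 0.9365366312358425 | R35 [ 0.58681751 -0.02444569  0.2768    ] 3.806519659192176
15 free R [ 0.58838544 -0.02436865  0.2768    ] 0.03470047770150666 cost 1.114426358714555 | R35 [ 0.58726596 -0.02445942  0.2768    ] 4.2562960169973945
15 free R [ 0.58734041 -0.02435502  0.2768    ] 0.03461882936166798 cost 0.8112082078854044 | R35 [ 0.58636144 -0.02444207  0.2768    ] 3.3460818714598375
```

The wrist picture shows the brass ring at (325,160) with slots at (325,122) and (326,200), in line with the held bar to within 0.2°. The cap is centred about 1.3 mm beyond the TCP, so I move over the mouth.

{"api": "play_rows", "payload": {"deltas": [0, 0, -0.15, 0, 0, 0, 0, -0.2, 0, 0, 0, 0, -0.2, 0, 0, 0, 0, -0.2, 0.1, 0, 0, 0, -0.15, 0.1, 0, 0, 0, -0.05, 0.1, 0, 0, 0, 0, 0, 0]}}

```text
clock: 30.7
eef_pos: [0.5217, -0.0292, 0.2974]
tool_rot: [0.685, 0.728, -0.005, -0.009]
ft_force: [-0.4, 0.5, -3.0]
grip_width: 0.0128
```

Run:
```python
from h import *
st();plan([.5292,-.0239,.2553],93.8)
```

```text
[ 0.5217 -0.0292  0.2974] pitch err 0.0204 q5 0.0049 [-0.059  0.287  0.236  1.541  0.005 -0.12 ] 30.7
tcp [ 0.5217 -0.0292  0.2974] yaw 93.51 toolz [-0.0201  0.0061 -0.9998] units [0.075 0.144 0.699] turn -0.29 F [-0.45  0.55 -3.02] T [ 0.007 -0.038 -0.04 ] w 0.0128 t 30.70 q1,q6 [-0.059 -0.12 ]
```

{"api": "play_rows", "payload": {"deltas": [0, 0.04, 0.07, 0.1, -0.3, 0, 0.03, 0.06, 0.15, 0, 0, 0, 0, 0.15, 0, 0, 0, 0, 0.15, 0, 0, 0, 0, 0.1, 0, 0, 0, 0, 0, 0]}}

```text
clock: 31.45
eef_pos: [0.5294, -0.0237, 0.2544]
tool_rot: [0.683, 0.73, -0.005, -0.01]
ft_force: [-0.4, 0.6, -2.5]
grip_width: 0.013
```

Run:
```python
from h import *
st();plan([.5292,-.0239,.2353],93.8)
```

```text
[ 0.5294 -0.0237  0.2544] pitch err 0.0218 q5 0.0051 [-0.048  0.31   0.159  1.441  0.005 -0.115] 31.45
tcp [ 0.5294 -0.0237  0.2544] yaw 93.85 toolz [-0.0216  0.0061 -0.9997] units [-0.006  0.003  0.318] turn 0.05 F [-0.43  0.58 -2.51] T [-0.021  0.005  0.054] w 0.0130 t 31.45 q1,q6 [-0.048 -0.115]
```

{"api": "play_rows", "payload": {"deltas": [0, 0, 0, 0.05, 0, 0, 0, 0, 0.05, 0, 0, 0, 0, 0.05, 0, 0, 0, 0, 0.05, 0, 0, 0, 0, 0.05, 0]}}

```text
clock: 32.08
eef_pos: [0.5297, -0.0237, 0.2396]
tool_rot: [0.683, 0.73, -0.004, -0.009]
ft_force: [0.1, -0.2, -2.6]
grip_width: 0.0128
```

Run:
```python
from h import *
st();plan([.5292,-.0239,.2353],93.8)
```

```text
[ 0.5297 -0.0237  0.2396] pitch err 0.0193 q5 0.0051 [-0.048  0.313  0.125  1.402  0.005 -0.115] 32.075
tcp [ 0.5297 -0.0237  0.2396] yaw 93.84 toolz [-0.0191  0.006  -0.9998] units [-0.003 -0.007  0.072] turn 0.04 F [ 0.1  -0.16 -2.65] T [-0.003 -0.048 -0.062] w 0.0128 t 32.08 q1,q6 [-0.048 -0.115]
```

{"api": "play_rows", "payload": {"deltas": [0, 0, 0, 0.04, 0, 0, 0, 0, 0.04, 0, 0, 0, 0, 0.03, 0]}}

```text
clock: 32.45
eef_pos: [0.5297, -0.0237, 0.2335]
tool_rot: [0.683, 0.73, -0.004, -0.009]
ft_force: [-2.9, -0.1, 4.3]
grip_width: 0.0133
```

Run:
```python
from h import *
st();plan([.5292,-.0239,.2323],93.8)
```

```text
[ 0.5297 -0.0237  0.2335] pitch err 0.0183 q5 0.0050 [-0.048  0.315  0.111  1.385  0.005 -0.115] 32.45
tcp [ 0.5297 -0.0237  0.2335] yaw 93.84 toolz [-0.018   0.0059 -0.9998] units [-0.003 -0.008  0.02 ] turn 0.04 F [-2.94 -0.05  4.33] T [-0.033  0.501  0.006] w 0.0133 t 32.45 q1,q6 [-0.048 -0.115]
```

{"api": "play_rows", "payload": {"deltas": [0, 0, 0, 0.03, 0, 0, 0, 0, 0.02, 0]}}

```text
clock: 32.7
eef_pos: [0.5297, -0.0237, 0.2326]
tool_rot: [0.683, 0.73, -0.003, -0.008]
ft_force: [-2.5, -0.6, 5.7]
grip_width: 0.0129
```

Run:
```python
from h import *
st();plan([.5292,-.0239,.2323],93.8)
```

```text
[ 0.5297 -0.0237  0.2326] pitch err 0.0158 q5 0.0049 [-0.047  0.313  0.106  1.38   0.005 -0.115] 32.7
tcp [ 0.5297 -0.0237  0.2326] yaw 93.84 toolz [-0.0156  0.0057 -0.9999] units [-0.003 -0.008  0.005] turn 0.04 F [-2.48 -0.56  5.67] T [-0.05   0.709 -0.009] w 0.0129 t 32.70 q1,q6 [-0.047 -0.115]
```

{"api": "play_rows", "payload": {"deltas": [0, 0, 0, 0.04, 0, 0, 0, 0, 0.04, 0, 0, 0, 0, 0.03, 0]}}

```text
clock: 33.08
eef_pos: [0.5296, -0.0237, 0.2314]
tool_rot: [0.683, 0.73, -0.001, -0.005]
ft_force: [-3.1, 0.2, 8.0]
grip_width: 0.0128
```

Run:
```python
from h import *
st();plan([.5292,-.0239,.2323],93.8)
```

```text
[ 0.5296 -0.0237  0.2314] pitch err 0.0101 q5 0.0048 [-0.047  0.309  0.097  1.369  0.005 -0.115] 33.075
tcp [ 0.5296 -0.0237  0.2314] yaw 93.84 toolz [-0.0099  0.0052 -0.9999] units [-0.003 -0.006 -0.014] turn 0.04 F [-3.1   0.18  7.98] T [-0.051  1.006 -0.031] w 0.0128 t 33.08 q1,q6 [-0.047 -0.115]
```

{"api": "play_rows", "payload": {"deltas": [0, 0, 0, 0.02, 4, 0, 0, 0, 0.02, 5, 0, 0, 0, 0.02, 5, 0, 0, 0, 0.02, 5]}}

```text
clock: 33.58
eef_pos: [0.531, -0.0236, 0.2324]
tool_rot: [0.797, 0.604, 0.001, -0.002]
ft_force: [-2.3, 0.7, 5.9]
grip_width: 0.013
```

Run:
```python
from h import *
st();plan([.5292,-.0239,.2323],93.8)
```

```text
[ 0.531  -0.0236  0.2324] pitch err 0.0008 q5 0.0050 [-0.047  0.303  0.093  1.361  0.005  0.227] 33.575
tcp [ 0.531  -0.0236  0.2324] yaw 74.28 toolz [-6.e-04  5.e-03 -1.e+00] units [-0.013 -0.027  0.002] turn -19.52 F [-2.31  0.69  5.87] T [0.07  0.701 0.056] w 0.0130 t 33.58 q1,q6 [-0.047  0.227]
```

{"api": "play_rows", "payload": {"deltas": [0, 0, 0, 0.04, 5, 0, 0, 0, 0.03, 5, 0, 0, 0, 0.03, 4]}}

```text
clock: 33.95
eef_pos: [0.5313, -0.0231, 0.2315]
tool_rot: [0.867, 0.499, 0.004, -0.001]
ft_force: [-3.4, 0.6, 9.9]
grip_width: 0.0127
```

Run:
```python
from h import *
st();plan([.5292,-.0239,.2323],93.8)
```

```text
[ 0.5313 -0.0231  0.2315] pitch err -0.0051 q5 0.0061 [-0.047  0.3    0.085  1.351  0.006  0.479] 33.95
tcp [ 0.5313 -0.0231  0.2315] yaw 59.86 toolz [ 0.0054  0.0058 -1.    ] units [-0.03  -0.024 -0.014] turn -33.94 F [-3.36  0.57  9.87] T [0.031 1.032 0.122] w 0.0127 t 33.95 q1,q6 [-0.047  0.479]
```

{"api": "play_rows", "payload": {"deltas": [0, 0, 0, 0.03, 4]}}

```text
clock: 34.08
eef_pos: [0.5314, -0.0231, 0.2314]
tool_rot: [0.884, 0.467, 0.005, -0.001]
ft_force: [-2.9, -0.1, 9.1]
grip_width: 0.0128
```

```bash
python3 -c "
from h import *
plan([.5300,-.0236,.2315],93.8)"
```

```text
tcp [ 0.5314 -0.0231  0.2314] yaw 55.74 toolz [ 0.0073  0.0056 -1.    ] units [-0.019 -0.014 -0.001] turn -38.06 F [-2.92 -0.06  9.12] T [-0.019  1.075  0.067] w 0.0128 t 34.08 q1,q6 [-0.047  0.551]
```

{"api": "play_rows", "payload": {"deltas": [0, 0, 0, 0.02, 4]}}

```text
clock: 34.2
eef_pos: [0.5314, -0.0231, 0.2319]
tool_rot: [0.9, 0.435, 0.005, -0.001]
ft_force: [-2.9, -0.4, 7.6]
grip_width: 0.0132
```

```bash
python3 -c "
from h import *
plan([.5300,-.0236,.2315],93.8)"
```

```text
tcp [ 0.5314 -0.0231  0.2319] yaw 51.61 toolz [ 0.0091  0.0055 -0.9999] units [-0.02  -0.013  0.006] turn -42.19 F [-2.87 -0.43  7.57] T [0.126 0.954 0.096] w 0.0132 t 34.20 q1,q6 [-0.047  0.623]
```

{"api": "play_rows", "payload": {"deltas": [0, 0, 0, 0.02, 4]}}

```text
clock: 34.33
eef_pos: [0.5313, -0.023, 0.2322]
tool_rot: [0.915, 0.403, 0.006, -0.001]
ft_force: [-2.2, 0.9, 7.6]
grip_width: 0.0129
```

```bash
python3 -c "
from h import *
plan([.5300,-.0236,.2315],93.8)"
```

```text
tcp [ 0.5313 -0.023   0.2322] yaw 47.49 toolz [ 0.0105  0.0058 -0.9999] units [-0.022 -0.009  0.011] turn -46.31 F [-2.25  0.94  7.58] T [0.218 0.91  0.072] w 0.0129 t 34.33 q1,q6 [-0.047  0.695]
```

{"api": "play_rows", "payload": {"deltas": [0, 0, 0, 0.02, 4]}}

```text
clock: 34.45
eef_pos: [0.5313, -0.0228, 0.2323]
tool_rot: [0.929, 0.369, 0.007, -0.001]
ft_force: [-1.2, 0.1, 5.6]
grip_width: 0.0131
```

```bash
python3 -c "
from h import *
plan([.5300,-.0236,.2315],93.8)"
```

```text
tcp [ 0.5313 -0.0228  0.2323] yaw 43.37 toolz [ 0.0119  0.0062 -0.9999] units [-0.025 -0.005  0.013] turn -50.43 F [-1.19  0.14  5.58] T [0.181 0.827 0.112] w 0.0131 t 34.45 q1,q6 [-0.047  0.767]
```

{"api": "play_rows", "payload": {"deltas": [0, 0, 0, 0.02, 4]}}

```text
clock: 34.58
eef_pos: [0.5313, -0.0227, 0.2323]
tool_rot: [0.942, 0.336, 0.007, -0.001]
ft_force: [-1.5, 0.5, 6.6]
grip_width: 0.0129
```

```bash
python3 -c "
from h import *
plan([.5300,-.0236,.2315],93.8)"
```

```text
tcp [ 0.5313 -0.0227  0.2323] yaw 39.25 toolz [ 0.0132  0.0064 -0.9999] units [-0.025 -0.002  0.012] turn -54.55 F [-1.52  0.47  6.56] T [ 0.089  0.821 -0.002] w 0.0129 t 34.58 q1,q6 [-0.047  0.839]
```

{"api": "play_rows", "payload": {"deltas": [0, 0, 0, 0.02, 4]}}

```text
clock: 34.7
eef_pos: [0.5313, -0.0227, 0.2323]
tool_rot: [0.953, 0.302, 0.008, -0.001]
ft_force: [-2.0, 0.1, 5.6]
grip_width: 0.0126
```

```bash
python3 -c "
from h import *
plan([.5300,-.0236,.2315],93.8)"
```

```text
tcp [ 0.5313 -0.0227  0.2323] yaw 35.12 toolz [ 0.0146  0.0064 -0.9999] units [-0.027 -0.001  0.012] turn -58.68 F [-2.   0.1  5.6] T [0.044 0.768 0.106] w 0.0126 t 34.70 q1,q6 [-0.047  0.911]
```

{"api": "play_rows", "payload": {"deltas": [0, 0, 0, 0.02, 4]}}

```text
clock: 34.83
eef_pos: [0.5314, -0.0227, 0.2323]
tool_rot: [0.964, 0.267, 0.009, -0.001]
ft_force: [-2.2, 0.0, 5.7]
grip_width: 0.0128
```

```bash
python3 -c "
from h import *
plan([.5300,-.0236,.2315],93.8)"
```

```text
tcp [ 0.5314 -0.0227  0.2323] yaw 30.99 toolz [ 0.0161  0.0063 -0.9999] units [-0.028 -0.     0.012] turn -62.81 F [-2.16  0.05  5.67] T [-0.017  0.79   0.098] w 0.0128 t 34.83 q1,q6 [-0.047  0.983]
```

{"api": "play_rows", "payload": {"deltas": [0, 0, 0, 0.01, 4]}}

```text
clock: 34.95
eef_pos: [0.5315, -0.0227, 0.2324]
tool_rot: [0.973, 0.232, 0.009, -0.001]
ft_force: [0.7, 0.2, 2.5]
grip_width: 0.0128
```

```bash
python3 -c "
from h import *
plan([.5300,-.0236,.2315],93.8)"
```

```text
tcp [ 0.5315 -0.0227  0.2324] yaw 26.87 toolz [ 0.0171  0.0066 -0.9998] units [-0.03   0.003  0.014] turn -66.93 F [0.72 0.21 2.46] T [0.171 0.523 0.087] w 0.0128 t 34.95 q1,q6 [-0.047  1.055]
```

{"api": "play_rows", "payload": {"deltas": [0, 0, 0, 0.01, 4]}}

```text
clock: 35.08
eef_pos: [0.5315, -0.0226, 0.2324]
tool_rot: [0.98, 0.197, 0.009, -0.002]
ft_force: [-0.7, -0.7, 2.8]
grip_width: 0.0129
```

```bash
python3 -c "
from h import *
plan([.5300,-.0236,.2315],93.8)"
```

```text
tcp [ 0.5315 -0.0226  0.2324] yaw 22.75 toolz [ 0.0179  0.0068 -0.9998] units [-0.03   0.006  0.014] turn -71.05 F [-0.73 -0.67  2.83] T [0.089 0.516 0.093] w 0.0129 t 35.08 q1,q6 [-0.047  1.127]
```

{"api": "play_rows", "payload": {"deltas": [0, 0, 0, 0.01, 4]}}

```text
clock: 35.2
eef_pos: [0.5316, -0.0225, 0.2324]
tool_rot: [0.987, 0.162, 0.01, -0.002]
ft_force: [-1.1, -0.9, 3.3]
grip_width: 0.0125
```

```bash
python3 -c "
from h import *
plan([.5300,-.0236,.2315],93.8)"
```

```text
tcp [ 0.5316 -0.0225  0.2324] yaw 18.63 toolz [ 0.0187  0.007  -0.9998] units [-0.031  0.008  0.014] turn -75.17 F [-1.14 -0.87  3.32] T [0.09  0.568 0.049] w 0.0125 t 35.20 q1,q6 [-0.047  1.199]
```

{"api": "play_rows", "payload": {"deltas": [0, 0, 0, 0.01, 4]}}

```text
clock: 35.33
eef_pos: [0.5317, -0.0225, 0.2324]
tool_rot: [0.992, 0.126, 0.01, -0.002]
ft_force: [-1.3, -0.3, 3.8]
grip_width: 0.0133
```

```bash
python3 -c "
from h import *
plan([.5300,-.0236,.2315],93.8)"
```

```text
tcp [ 0.5317 -0.0225  0.2324] yaw 14.50 toolz [ 0.0195  0.0071 -0.9998] units [-0.032  0.01   0.014] turn -79.3 F [-1.34 -0.32  3.8 ] T [0.113 0.596 0.136] w 0.0133 t 35.33 q1,q6 [-0.047  1.271]
```

{"api": "play_rows", "payload": {"deltas": [0, 0, 0, 0.01, 4]}}

```text
clock: 35.45
eef_pos: [0.5317, -0.0226, 0.2324]
tool_rot: [0.996, 0.09, 0.01, -0.003]
ft_force: [-0.4, 0.2, 4.1]
grip_width: 0.0129
```

```bash
python3 -c "
from h import *
plan([.5300,-.0236,.2315],93.8)"
```

```text
tcp [ 0.5317 -0.0226  0.2324] yaw 10.37 toolz [ 0.0203  0.0072 -0.9998] units [-0.032  0.012  0.014] turn -83.43 F [-0.43  0.19  4.14] T [0.041 0.518 0.088] w 0.0129 t 35.45 q1,q6 [-0.047  1.343]
```

{"api": "play_rows", "payload": {"deltas": [0, 0, 0, 0.01, 4]}}

```text
clock: 35.58
eef_pos: [0.5318, -0.0225, 0.2324]
tool_rot: [0.998, 0.055, 0.011, -0.003]
ft_force: [-1.8, 0.2, 3.9]
grip_width: 0.0129
```

```bash
python3 -c "
from h import *
plan([.5300,-.0236,.2315],93.8)"
```

```text
tcp [ 0.5318 -0.0225  0.2324] yaw 6.25 toolz [ 0.0211  0.0073 -0.9998] units [-0.032  0.014  0.015] turn -87.55 F [-1.78  0.19  3.89] T [0.096 0.737 0.118] w 0.0129 t 35.58 q1,q6 [-0.047  1.415]
```

{"api": "play_rows", "payload": {"deltas": [0, 0, 0, 0.01, 4]}}

```text
clock: 35.7
eef_pos: [0.531, -0.0224, 0.2324]
tool_rot: [1.0, 0.019, 0.01, -0.004]
ft_force: [-4.7, 0.8, 6.2]
grip_width: 0.0128
```

```bash
python3 -c "
from h import *
plan([.5300,-.0236,.2315],93.8)"
```

```text
tcp [ 0.531  -0.0224  0.2324] yaw 2.14 toolz [ 0.0201  0.0075 -0.9998] units [-0.018  0.019  0.015] turn -91.66 F [-4.72  0.82  6.24] T [0.243 1.467 0.185] w 0.0128 t 35.70 q1,q6 [-0.047  1.486]
```

{"api": "play_rows", "payload": {"deltas": [0, 0, 0, 0.01, 4]}}

```text
clock: 35.83
eef_pos: [0.5305, -0.0223, 0.2325]
tool_rot: [1.0, -0.017, 0.01, -0.004]
ft_force: [-1.1, -0.3, 3.9]
grip_width: 0.0128
```

```bash
python3 -c "
from h import *
plan([.5300,-.0236,.2315],93.8)"
```

```text
tcp [ 0.5305 -0.0223  0.2325] yaw -1.91 toolz [ 0.0199  0.0077 -0.9998] units [-0.009  0.022  0.016] turn -95.71 F [-1.14 -0.32  3.85] T [-0.051  0.662  0.716] w 0.0128 t 35.83 q1,q6 [-0.047  1.557]
```

{"api": "play_rows", "payload": {"deltas": [0, 0, 0, 0, 3]}}

```text
clock: 35.95
eef_pos: [0.5304, -0.0222, 0.2326]
tool_rot: [0.999, -0.043, 0.01, -0.004]
ft_force: [0.1, 0.2, -2.6]
grip_width: 0.0129
```

```bash
python3 -c "
from h import *
plan([.5300,-.0236,.2315],93.8)"
```

```text
tcp [ 0.5304 -0.0222  0.2326] yaw -4.94 toolz [ 0.02    0.008  -0.9998] units [-0.005  0.025  0.018] turn -98.74 F [ 0.14  0.18 -2.62] T [0.143 0.316 0.404] w 0.0129 t 35.95 q1,q6 [-0.047  1.61 ]
```

{"api": "play_rows", "payload": {"deltas": [0, 0, 0, 0, 3]}}

```text
clock: 36.08
eef_pos: [0.5305, -0.0221, 0.2326]
tool_rot: [0.997, -0.07, 0.01, -0.005]
ft_force: [0.2, -0.2, -0.2]
grip_width: 0.0131
```

```bash
python3 -c "
from h import *
plan([.5300,-.0236,.2315],93.8)"
```

```text
tcp [ 0.5305 -0.0221  0.2326] yaw -8.03 toolz [ 0.0204  0.008  -0.9998] units [-0.006  0.026  0.018] turn -101.83 F [ 0.17 -0.21 -0.22] T [-0.014  0.215  0.046] w 0.0131 t 36.08 q1,q6 [-0.047  1.664]
```

{"api": "play_rows", "payload": {"deltas": [0, 0, 0, 0, 3]}}

```text
clock: 36.2
eef_pos: [0.5306, -0.0222, 0.2326]
tool_rot: [0.995, -0.097, 0.01, -0.005]
ft_force: [-0.6, 0.5, 0.2]
grip_width: 0.0129
```

```bash
python3 -c "
from h import *
plan([.5300,-.0236,.2315],93.8)"
```

```text
tcp [ 0.5306 -0.0222  0.2326] yaw -11.14 toolz [ 0.0206  0.0081 -0.9998] units [-0.005  0.026  0.018] turn -104.94 F [-0.6   0.46  0.24] T [0.036 0.368 0.064] w 0.0129 t 36.20 q1,q6 [-0.047  1.718]
```

{"api": "play_rows", "payload": {"deltas": [0, 0, 0, 0, 2.5, 0, 0, 0, 0, 0]}}

```text
clock: 36.45
eef_pos: [0.5306, -0.0222, 0.2326]
tool_rot: [0.993, -0.119, 0.01, -0.005]
ft_force: [-0.7, -0.4, 0.4]
grip_width: 0.0126
```

```bash
python3 -c "
from h import *
plan([.5300,-.0236,.2315],93.8)"
```

```text
tcp [ 0.5306 -0.0222  0.2326] yaw -13.71 toolz [ 0.0208  0.0084 -0.9997] units [-0.005  0.026  0.018] turn -107.51 F [-0.68 -0.39  0.42] T [0.068 0.351 0.021] w 0.0126 t 36.45 q1,q6 [-0.047  1.763]
```

{"api": "play_rows", "payload": {"deltas": [1, 0, 0, 0, 0, 1, 0, 0, 0, 0, 1, 0, 0, 0, 0, 1, 0, 0, 0, 0, 1, 0, 0, 0, 0]}}

```text
clock: 37.08
eef_pos: [0.5313, -0.0222, 0.2327]
tool_rot: [0.993, -0.119, 0.011, -0.005]
ft_force: [-0.1, -0.3, 0.4]
grip_width: 0.0852
```

```bash
python3 -c "
from h import *
plan([.5300,-.0236,.30],93.8)"
```

```text
tcp [ 0.5313 -0.0222  0.2327] yaw -13.63 toolz [ 0.0224  0.0083 -0.9997] units [ 0.007  0.013 -1.121] turn -107.43 F [-0.14 -0.35  0.41] T [-0.082 -0.047  0.042] w 0.0852 t 37.08 q1,q6 [-0.047  1.762]
```

Open. Next I rise clear, move back towards the base and look.

{"api": "play_rows", "payload": {"deltas": [1, 0, 0, -0.2, 0, 1, 0, 0, -0.4, 0, 1, 0, 0, -0.6, 0, 1, 0, 0, -0.6, 0, 1, 0, 0, -0.3, 0, 1, -0.3, 0, 0, 0, 1, -0.5, 0, 0, 0, 1, -0.5, 0, 0, 0, 1, -0.2, 0, 0, 0, 1, 0, 0, 0, 0]}}

```text
clock: 38.33
eef_pos: [0.44, -0.0017, 0.3689]
tool_rot: [0.993, -0.119, 0.016, -0.006]
ft_force: [0.2, -0.2, 0.6]
grip_width: 0.0854
```

Run:
```python
from h import *
plan([.5300,-.0236,.30],93.8)
c=shot('scene','s3');t=shot('top','t3')
a=proj(c,[[.53,-.0235,.23]])[0].astype(int);b=proj(t,[[.53,-.0235,.23]])[0].astype(int)
f=lambda im,p,h:cv2.convertScaleAbs(cv2.resize(im[p[1]-h:p[1]+h,p[0]-h:p[0]+h],(400,400),interpolation=cv2.INTER_CUBIC),alpha=1.6,beta=10)
cv2.imwrite('pics/end.png',np.hstack([f(c['color'],a,45),f(t['color'],b,35)]))
def bar(c,p,q): pass
```

```text
tcp [ 0.44   -0.0017  0.3689] yaw -13.63 toolz [ 0.0334  0.008  -0.9994] units [1.508 0.02  1.194] turn -107.43 F [ 0.22 -0.18  0.63] T [-0.014 -0.003 -0.018] w 0.0854 t 38.33 q1,q6 [-0.01   1.799]
```

View pics/end.png

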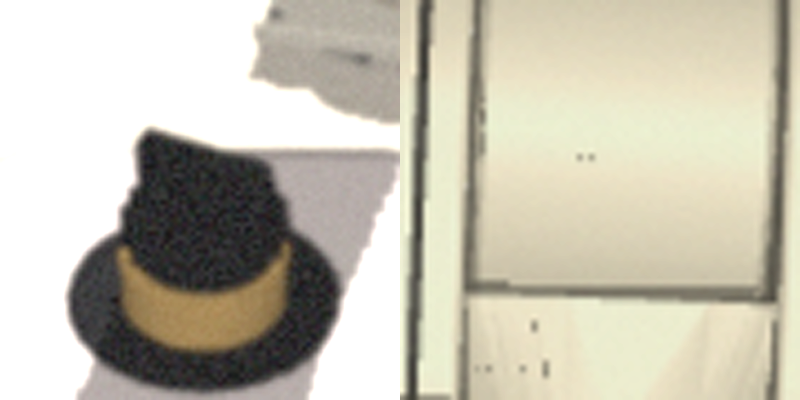

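The scene crop shows the cap sitting level on the brass neck with its bar turned crosswise. The top view is blocked by the arm. I'm handing in.

```bash
python3 -c "
from h import *
print(ticket.job_done())"
```

```text
the job is handed in; nothing more can be done
None
```

I put the black cap on the filler neck, pressed it down and turned it clockwise to its first click. I then let go, moved clear and handed in at about 38 s.

**Seating:** the bar was in line with the slots to within about 0.2° when the cap went in. Contact force stayed at about 13 N or less (limit 60 N).

**Turning:** the grip turned about 107° in all. Friction was about 0.1 N m until the lugs reached the stops at roughly 91°. The torque then rose to 0.72 N m, fell to 0.40 and then to 0.05 as the tooth passed. I added 5.5° more in the low-torque stretch, so only one click should have occurred. By my estimate the grip is about 17 to 20° ahead of the plug.

**Last checks:** before release the cap's origin was about 10 mm below the flange face (at least 8.8 mm needed). The scene picture shows it level on the neck, with the gripper open and clear of it.

**Limits of the checks:**
- The arm blocked the final top view, so the cap's angle and centring after release come from the arm's readings, not a picture.
- I did not take a final picture of the bystanders. The arm kept clear of them by plan, and I saw no unexpected contact forces.
- Early fast moves tilted the tool by up to 7°, and correcting that took about 20 s. It was about 1° at the grasp.

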